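# Release the ratchet and wind the bench press down onto a trim part

## Task

The bench press is ratcheted up. Tip its pawl up and right over so that it stays clear of the ratchet wheel, then turn the wheel backward with its crank so that the foot comes down and holds the black trim part with about 20 newtons (gently, never over 40), and let go with the pawl left off. Never force the wheel against the engaged pawl, and leave the other things on the bench alone.

Things in the scene. Friction and masses are not known exactly. Their poses are not given: they have to be found in the camera images.
- press: grey bench press, fixed, base 200 x 150 x 20 mm; origin under the base's centre; +x of its frame points away from its column (which is at x -45 to -90 mm), +z up; wheel, pawl and crank are on its -y side. Head: y -30 to 30 mm, x -90 to 55 mm, z 140 to 215 mm. Friction (about 0.45 N m at the axle) keeps the ram wherever the crank is let go, against up to about 30 N at the foot
- axle (a point): centre of the ratchet wheel on the axle, 175 mm above the bench, 49 mm to the -y side of the press's middle; the axle lies along the press's y. The steel ratchet wheel has 10 teeth and is 14 mm thick, about 96 mm over its teeth
- wheel (a joint): turn of ratchet wheel and crank, rad; starts at -0.1 to 0; grows when wound backward (top of wheel and crank going towards the press's +x), which lowers the ram 20 mm per rad; the engaged pawl stops this at about 0.03. At value q the crank leans q - 0.8 rad from straight up towards the press's +x (so at 0 it leans back towards -x)
- handle (a point): middle of the crank's black handle, a freely spinning sleeve 22 mm thick, 76 mm long, along the press's y, 85 mm from the axle line, from 78 to 154 mm to the -y side of the press's middle (this point at 116 mm). Lowering the free ram takes about 2 to 4 N here along its path; each further 1 N is about 4.2 N at the foot
- pawl (a joint): turn of the pawl, rad; 0 engaged, 1.3 over against its stop. A light steel bell crank pivoted 48 mm in +x and 66 mm above the axle centre, in the wheel's plane. Its weight holds it in the teeth; tipped past upright (from about 0.75 rad) it stays over by its weight, short of that it drops back
- knob (a point): centre of the steel ball (20 mm) on the pawl's upright 50 mm lever; engaged, the lever leans 0.6 rad from straight up towards the press's -x; thrown over, 0.7 rad towards +x
- can: bare metal can, 62 mm across, 105 mm tall, standing loose; origin under its centre
- roll: paper tape roll, 90 mm across, 24 mm high, lying flat; origin under its centre
- wrench: steel wrench, 170 mm long, lying loose along its x
- tray: grey open tray 110 x 150 x 35 mm; origin under its centre
- nest (a point): middle of the nest's top rim, 50 mm above the bench, straight below the foot. The black trim part (42 x 42 mm top) stands in it; its height differs from part to part and is not known: the foot meets it after 12 to 38 mm of ram travel, wheel value about 0.6 to 1.9
- ram: steel ram bar, 18 mm square, sliding up and down, 29 mm in +x from the axle; its sprung black rubber foot (30 mm across) sticks out below. Origin at the middle of the foot's underside as it hangs free, 115 mm above the bench at wheel value 0; the foot gives way upward against a spring of 6 N/mm by up to 12 mm while this point goes on down with the wheel

How it is judged:
By the outcome, as a careful person would: the job done as asked, in the order asked, and still so for the second after the job is handed in, with the robot touching nothing.
It also fails if it takes over 72 s, if anything falls off the work surface, if the arm or the gripper's body presses on something with over 40 N, if the wrist force passes 120 N, or if a joint passes its speed limit or range.

## Robot

A 6-joint arm with a two-finger parallel gripper is mounted at the origin on the work surface. World frame = base frame: x ahead of the robot, y to its left, z up, the work surface at z = 0. Lengths are in m, angles in rad, forces in N, time in s.
With the tool pointing down it reaches from about 0.35 to 0.725 m from the base axis. Payload 4.3 kg.
Tool frame: the origin (TCP) lies midway between the tips of the shut fingers; the grasp point (between the pads) lies 19 mm behind it; z points along the fingers, y is the direction in which the jaws open and shut (so a half turn about z gives the same grasp; the last joint's range is limited). The gripper opens to 85 mm and grips with 20 to 120 N. Pads are 22 mm wide; open, the fingers measure 114 mm over their backs; the gripper's body (76 mm by 85 mm) begins 54 mm behind the grasp point. The pads swing forward as they close: fully open they stand 13 mm farther back than shut.
Start: joints at [1.21, 0.377, 0.081, 1.274, 0, 1.46], TCP at [0.143, 0.557, 0.231] pointing down, gripper open.
Joint ranges: [-2.72, 2.72], [-0.84, 1.66], [-1.02, 1.22], [-1.77, 2.12], [-1.37, 1.28], [-3.14, 3.14]. Speed limits (rad/s): [2.57, 2.57, 3.14, 3.14, 3.14, 3.14].

## Interface

Orientations are given as a 3x3 rotation matrix whose columns are the frame's x, y, z axes.
In Python, from bench import arm gives the robot as it stands.
- The arm moves only by the tool play_rows, never from a script. Its argument "rows" is a list of rows, each an object with "linear": the shift along the world's x, y, z in cm, a list of three; "spin": the turn about the world's z in rad; "gripper": the opening, from 0 (shut) to 1 (fully open). A call has 1 to 10 rows; each row is the pose to reach, as a shift and turn from the pose commanded when the call began; what a row does not reach only later rows make up. A row lasts 1/12 s, in which the tool goes at most 41.7 mm and 7.16 degrees, less where a joint would pass 70% of its speed; a pose out of reach is approached as far as the arm can. A call with a gripper value outside its range is refused whole. The fingers move at their own pace and stop on an object; "squeeze" is the grip in N (left out, the last holds). Time passes only in rows, so rows that repeat a pose let the fingers close. It gives the time, the measured TCP pose, the force and the opening at its end, in the units of the state.
- arm.sense(): the state, without advancing time (a new reading comes with each control period).
- arm.snapshot(name): name is "scene" or "side" or "wrist"; returns (picture, depth): 480x640x3 uint8, red, green, blue; 480x640 float32, m along the optical axis (not along the pixel's ray), 0 where there is no reading.
- arm.camera_params(name): a dict with "fx", "fy", "cx", "cy" (pixels), "k1" (the pictures are not rectified: a ray, as slopes to the right and down, at radius r is drawn at 1 + k1 r^2 times it, then the intrinsics apply), "extrinsics" (4x4, takes a point from world to camera coordinates). Camera axes: x right, y down, z forward; pixel columns grow to the right and rows downward; lengths in m; the calibration is good to about 2 mm. A picture is of the moment at which its call begins: read the wrist's pose just before it. camera_params takes no time and is no camera call; for the wrist camera it gives the pose at the moment of the call.
- arm.hand_in(): hands the job in, once; it reports no verdict.
The state is a dict: "t": time; "q": joint angles; "joint_velocities": joint speeds; "effort": joint torques, N m; "tool_pos": TCP position; "orientation": TCP orientation; "ft_force": force on the tool from outside, world axes, zero at the start; "ft_torque": the same for the moment, N m; "grip_width": finger opening in m.
Only numpy, scipy, OpenCV 4.12 (cv2) and the standard library are available. Lean on these libraries where they do the work, as an engineer would, in place of code of your own. Each camera call takes 0.05 s, during which the arm holds its last target.

## Working session

There is one attempt and no reset: what is moved stays moved. The work goes in short steps, Python scripts to look and compute and a tool call to move; the robot and the scene stay as the last step left them, time stands still between calls to the robot, and variables do not carry over. Pictures are saved under pics/ and viewed, and the job is handed in when it is done.

Besides the shell and the picture viewer there is one more tool, called after "Call:" as name([rows], argument=value, ...), one row to a line, values as JSON. play_rows: Moves the arm, as the interface text tells. Its arguments: {"type":"object","properties":{"rows":{"type":"array","items":{"type":"object","properties":{"linear":{"type":"array","items":{"type":"number"}},"spin":{"type":"number"},"gripper":{"type":"number"}}}},"squeeze":{"type":"number"}},"required":["rows"]}

```bash
mkdir -p pics; ls; cat > h.py <<'E'
import numpy as np, cv2
from bench import arm
def save(n,p): cv2.imwrite('pics/'+n+'.png',cv2.cvtColor(p,cv2.COLOR_RGB2BGR))
def snap(cam,n):
    P=arm.camera_params(cam); p,d=arm.snapshot(cam); save(n,p); np.savez('pics/'+n+'.npz',p=p,d=d,**{k:np.array(v) for k,v in P.items()}); return p,d,P
def load(n):
    z=np.load('pics/'+n+'.npz'); return z['p'],z['d'],{k:z[k] for k in ['fx','fy','cx','cy','k1','extrinsics']}
def KD(P):
    return np.array([[P['fx'],0,P['cx']],[0,P['fy'],P['cy']],[0,0,1]],float),np.array([P['k1'],0,0,0],float)
def world(u,v,z,P):
    K,D=KD(P); s=cv2.undistortPoints(np.stack([np.ravel(u),np.ravel(v)],1).astype(np.float64)[:,None],K,D)[:,0]
    z=np.ravel(z); c=np.c_[s*z[:,None],z]; E=np.array(P['extrinsics']); return (c-E[:3,3])@E[:3,:3]
def proj(X,P):
    K,D=KD(P);E=np.array(P['extrinsics']); return cv2.projectPoints(np.atleast_2d(X).astype(float),cv2.Rodrigues(E[:3,:3])[0],E[:3,3],K,D)[0][:,0]
E
python3 - <<'E'
from h import *
for c in ['scene','side','wrist']:
    p,d,P=snap(c,c+'0'); print(c,np.round(P['extrinsics'],3).tolist())
print(arm.sense())
E
```

```text
pics
scene [[0.867, 0.497, -0.0, -0.486], [0.405, -0.706, -0.581, -0.12], [-0.289, 0.504, -0.814, 1.673], [0.0, 0.0, 0.0, 1.0]]
side [[0.982, -0.19, -0.019, -0.548], [-0.133, -0.608, -0.783, 0.218], [0.137, 0.771, -0.622, 1.15], [0.0, 0.0, 0.0, 1.0]]
wrist [[0.249, 0.969, -0.004, -0.574], [0.929, -0.238, 0.283, -0.036], [0.273, -0.074, -0.959, 0.381], [0.0, 0.0, 0.0, 1.0]]
{'t': 0.15, 'q': array([ 1.20972910e+00,  3.77915506e-01,  7.99426902e-02,  1.27438222e+00,
       -7.65198240e-06,  1.46049672e+00]), 'joint_velocities': array([-0.00297059, -0.00186166,  0.00501411,  0.0003467 , -0.00038632,
       -0.00021634]), 'effort': array([ 1.48978954e-03, -4.64034140e+01,  2.70170903e+01,  1.38777433e-02,
       -1.74653542e-05,  3.05942471e-07]), 'tool_pos': array([0.14250702, 0.55655519, 0.23056777]), 'orientation': array([[-9.68722183e-01,  2.48147209e-01, -5.43492083e-04],
       [ 2.48147750e-01,  9.68721095e-01, -1.46091013e-03],
       [ 1.63971473e-04, -1.55008239e-03, -9.99998785e-01]]), 'ft_force': array([-0.02529468, -0.31305482, -0.17437605]), 'ft_torque': array([-0.00300836,  0.0140703 , -0.02148044]), 'grip_width': 0.08551554521618816}
```

View pics/scene0.png

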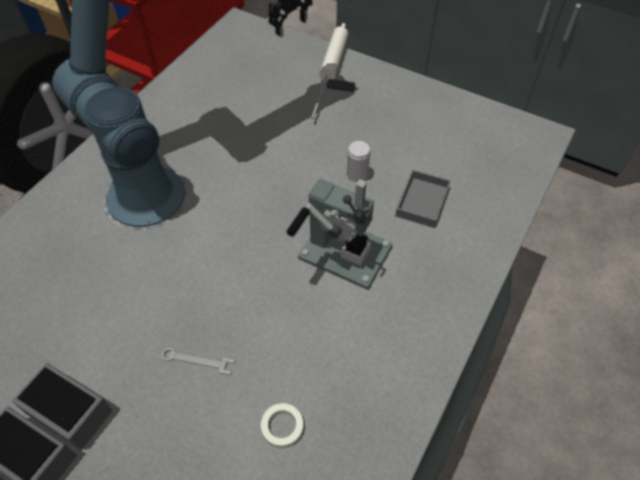

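View pics/side0.png

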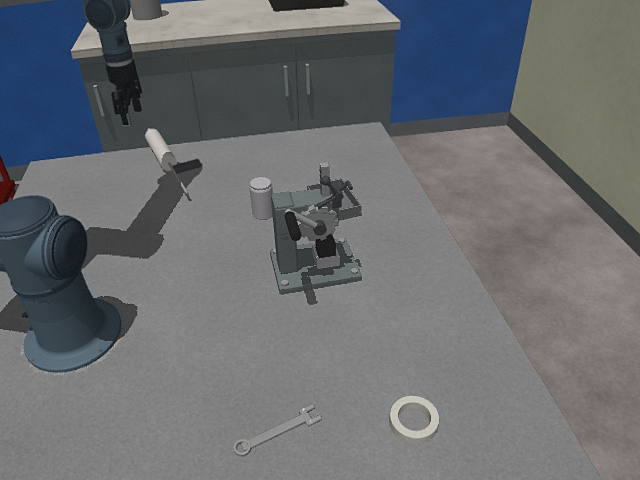

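View pics/wrist0.png

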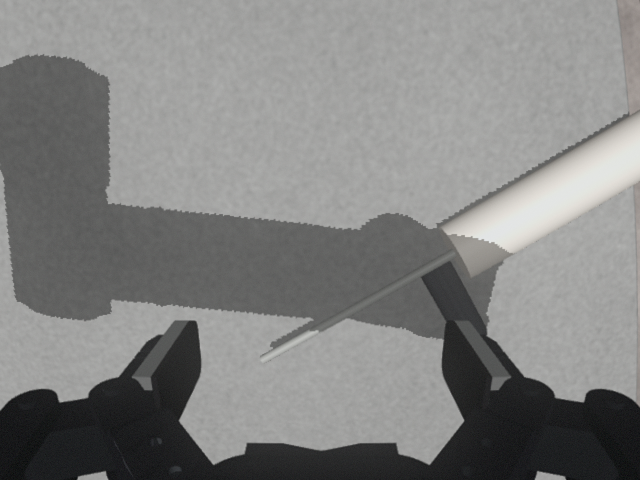

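```bash
python3 - <<'E'
from h import *
p,d,P=load('scene0'); c=p[165:295,280:405]; save('sc',cv2.resize(c,None,fx=6,fy=4.6*1,interpolation=cv2.INTER_CUBIC)) if 0 else save('sc',cv2.resize(c,None,fx=4.5,fy=4.5,interpolation=cv2.INTER_CUBIC))
p,d,P=load('side0'); c=p[155:300,250:380]; save('si',cv2.resize(c,None,fx=4,fy=4,interpolation=cv2.INTER_CUBIC))
for n in ['scene0','side0']:
    p,d,P=load(n); v,u=np.nonzero(d>0); X=world(u,v,d[v,u],P)
    m=(X[:,2]>.01)&(X[:,2]<.028)&(X[:,0]>.2)&(X[:,0]<.9)&(abs(X[:,1])<.4)
    Y=X[m]; print(n,len(Y)); 
    # histogram cluster
    for x in np.arange(.3,.9,.05): print(round(x,2),[int(((Y[:,0]>x)&(Y[:,0]<x+.05)&(Y[:,1]>y)&(Y[:,1]<y+.05)).sum()) for y in np.arange(-.4,.4,.05)])
E
```

```text
scene0 3643
0.3 [2, 7, 0, 0, 0, 1, 0, 0, 0, 0, 0, 1, 0, 1, 0, 0]
0.35 [7, 18, 0, 0, 0, 0, 0, 0, 0, 0, 0, 0, 0, 1, 2, 0]
0.4 [0, 23, 1, 0, 0, 0, 0, 0, 1, 0, 0, 0, 0, 2, 5, 0]
0.45 [0, 39, 10, 0, 1, 1, 0, 0, 94, 118, 0, 0, 0, 0, 65, 18]
0.5 [0, 3, 0, 0, 0, 0, 0, 0, 164, 266, 81, 0, 0, 0, 0, 1]
0.55 [0, 0, 0, 0, 0, 0, 0, 0, 144, 260, 35, 15, 0, 0, 0, 0]
0.6 [161, 118, 0, 0, 0, 0, 0, 0, 144, 287, 171, 172, 0, 30, 15, 20]
0.65 [195, 193, 0, 0, 0, 0, 0, 1, 59, 134, 128, 73, 1, 83, 13, 5]
0.7 [123, 42, 1, 0, 0, 0, 0, 0, 0, 0, 0, 0, 0, 56, 9, 14]
0.75 [0, 0, 0, 0, 0, 0, 0, 0, 0, 0, 0, 0, 0, 0, 0, 0]
0.8 [0, 0, 1, 0, 0, 0, 0, 0, 0, 0, 0, 0, 0, 0, 0, 2]
0.85 [0, 0, 0, 0, 0, 0, 0, 0, 0, 0, 0, 0, 0, 0, 0, 1]
0.9 [0, 0, 0, 0, 0, 0, 0, 0, 0, 0, 0, 0, 0, 0, 0, 0]
side0 3840
0.3 [0, 1, 0, 0, 0, 0, 0, 0, 0, 0, 0, 0, 0, 0, 0, 0]
0.35 [0, 5, 0, 0, 0, 0, 0, 0, 0, 0, 0, 0, 0, 0, 0, 0]
0.4 [0, 3, 0, 0, 0, 0, 0, 0, 0, 0, 0, 0, 0, 0, 16, 8]
0.45 [0, 5, 2, 0, 0, 0, 0, 0, 127, 143, 66, 43, 0, 0, 80, 0]
0.5 [0, 0, 0, 0, 0, 0, 0, 0, 174, 256, 112, 48, 0, 0, 0, 0]
0.55 [0, 0, 0, 0, 0, 0, 0, 0, 162, 251, 111, 76, 0, 0, 0, 0]
0.6 [275, 136, 0, 0, 0, 0, 0, 0, 150, 251, 87, 54, 0, 0, 0, 0]
0.65 [302, 313, 0, 0, 0, 0, 0, 0, 64, 88, 83, 47, 0, 48, 0, 0]
0.7 [93, 40, 0, 0, 0, 0, 0, 0, 0, 0, 0, 0, 0, 69, 19, 32]
0.75 [0, 0, 0, 0, 0, 0, 0, 0, 0, 0, 0, 0, 0, 0, 0, 0]
0.8 [0, 0, 0, 0, 0, 0, 0, 0, 0, 0, 0, 0, 0, 0, 0, 0]
0.85 [0, 0, 0, 0, 0, 0, 0, 0, 0, 0, 0, 0, 0, 0, 0, 0]
0.9 [0, 0, 0, 0, 0, 0, 0, 0, 0, 0, 0, 0, 0, 0, 0, 0]
```

View pics/sc.png

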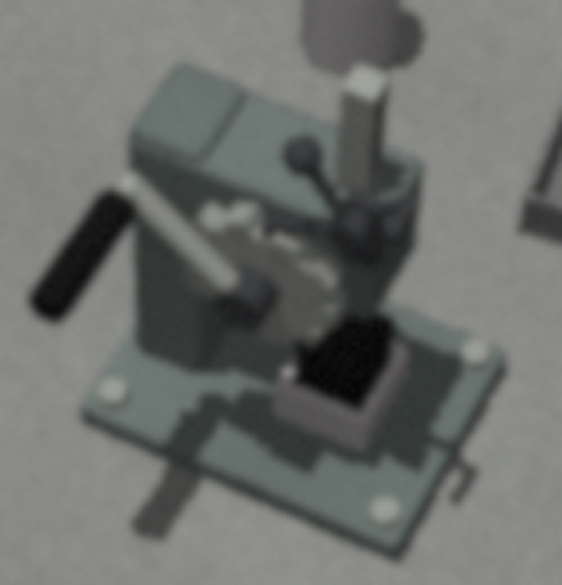

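View pics/si.png

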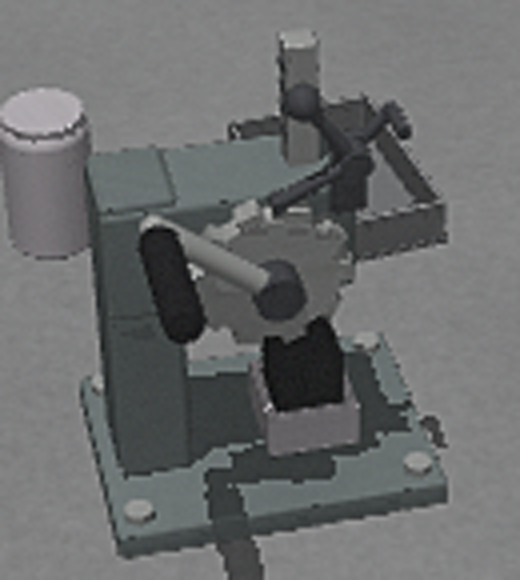

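```bash
cat >> h.py <<'E'
def press_T(x,y,a):
    T=np.eye(4); T[:2,:2]=[[np.cos(a),-np.sin(a)],[np.sin(a),np.cos(a)]]; T[:2,3]=[x,y]; return T
def pt(T,X): return np.atleast_2d(X)@T[:3,:3].T+T[:3,3]
E
python3 - <<'E'
from h import *
from scipy.optimize import least_squares
obs={'scene0':[((298.2,256.1),(-.1,-.075,.02)),((368.4,286.8),(.1,-.075,.02)),((392.2,245.4),(.1,.075,.02))],
'side0':[((279.5,290.8),(-.1,-.075,.02)),((361.2,276.8),(.1,-.075,.02)),((270.8,250),(-.1,.075,.02))]}
def f(s):
    r=[]
    for n,L in obs.items():
        P=load(n)[2]
        for uv,X in L: r+=list((proj(pt(press_T(*s),X),P)[0]-uv))
    return r
s=least_squares(f,[.57,.09,0]).x; print(s,np.round(f(s),1)); T=press_T(*s)
def circ(c,r,n=40): t=np.linspace(0,2*np.pi,n); return np.c_[c[0]+r*np.cos(t),0*t+c[1],c[2]+r*np.sin(t)]
q=-0.05
ax=np.array([0,-.049,.175]); piv=ax+[.048,0,.066]
kn=piv+.05*np.array([-np.sin(.6),0,np.cos(.6)]); ha=np.array([.085*np.sin(q-.8),-.116,.175+.085*np.cos(q-.8)])
pts=np.array([ax,piv,kn,ha,[.029,0,.115],[.029,0,.05]]); print(np.round(pt(T,pts),4))
for n,b in [('scene0',(280,165,4.5)),('side0',(250,155,4))]:
    p,d,P=load(n); img=cv2.resize(p[b[1]:b[1]+135,b[0]:b[0]+130],None,fx=b[2],fy=b[2],interpolation=cv2.INTER_CUBIC)
    tr=lambda X:(np.round((proj(pt(T,X),P)-b[:2]+.5)*b[2]-.5)).astype(int)
    cv2.polylines(img,[tr(circ(ax+[0,-.007,0],.048))],1,(255,0,0))
    for z in(0,.02): cv2.polylines(img,[tr([(-.1,-.075,z),(.1,-.075,z),(.1,.075,z),(-.1,.075,z)])],1,(0,255,0))
    cv2.polylines(img,[tr([(-.09,-.03,.215),(.055,-.03,.215),(.055,.03,.215),(-.09,.03,.215)])],1,(0,255,255))
    cv2.polylines(img,[tr([ha+[0,.038,0],ha-[0,.038,0]])],0,(255,255,0),2)
    cv2.polylines(img,[tr([piv,kn])],0,(255,0,255),1); cv2.circle(img,tr(kn)[0],4,(255,0,255),-1)
    save('ov_'+n,img)
E
```

```text
[0.57034373 0.10320494 0.02558956] [-1.8 -0.2 -1.   1.4  0.6 -1.4  0.2 -1.   1.7 -0.8 -0.5 -0.5]
[[ 0.5716  0.0542  0.175 ]
 [ 0.6196  0.0554  0.241 ]
 [ 0.5914  0.0547  0.2823]
 [ 0.5095 -0.0144  0.2311]
 [ 0.5993  0.1039  0.115 ]
 [ 0.5993  0.1039  0.05  ]]
```

View pics/ov_scene0.png

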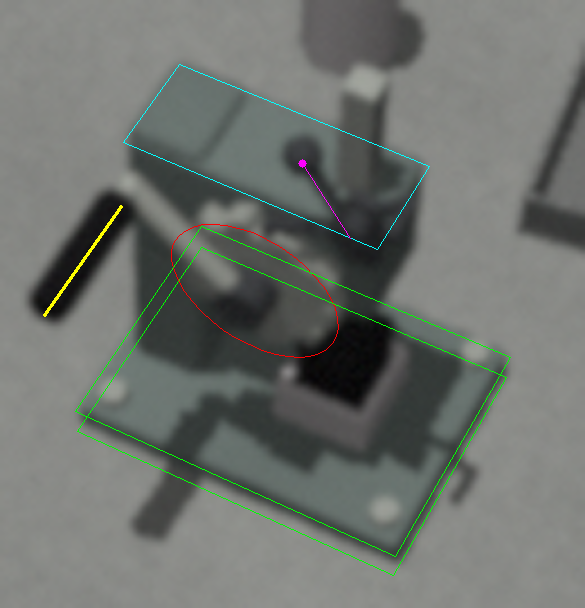

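View pics/ov_side0.png

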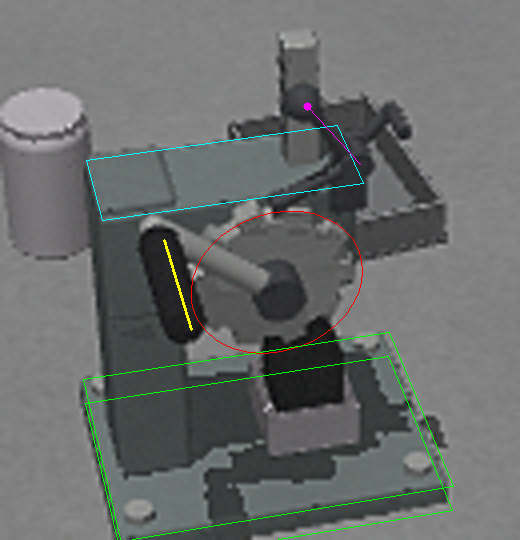

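```bash
python3 - <<'E'
from h import *
P=load('wrist0')[2];E=P['extrinsics']; C=-E[:3,:3].T@E[:3,3]; s=arm.sense(); print('cam in tool',s['orientation'].T@(C-s['tool_pos']),'fwd in tool',s['orientation'].T@E[2,:3])
# knob & bar top heights from depth in side / scene
for n,uvs in [('side0',[(250+303/4,155+103/4),(250+298/4,155+42/4),(250+298/4,155+80/4),(250+280/4,155+290/4)]),('scene0',[(280+303/4.5,165+155/4.5),(280+368/4.5,165+85/4.5),(280+75/4.5,165+250/4.5)])]:
    p,d,P=load(n)
    for u,v in uvs:
        u0,v0=int(round(u)),int(round(v)); print(n,u0,v0,np.round(world([u0],[v0],[d[v0,u0]],P)[0],4))
E
```

```text
cam in tool [ 0.07246169  0.00066619 -0.14351117] fwd in tool [-0.28305221 -0.00213083  0.95910214]
side0 326 181 [0.589  0.0478 0.2871]
side0 324 166 [0.596  0.1034 0.2896]
side0 324 175 [0.5952 0.1007 0.2687]
side0 320 228 [0.5719 0.0347 0.1775]
scene0 347 199 [0.5924 0.0539 0.2902]
scene0 362 184 [0.6015 0.1053 0.2926]
scene0 297 221 [ 0.5087 -0.0175  0.2393]
```

Call:
play_rows([
  {"linear":[0,0,4],"spin":0.12,"gripper":0},
  {"linear":[0,0,8],"spin":0.24,"gripper":0},
  {"linear":[2,-2.5,12],"spin":0.36,"gripper":0},
  {"linear":[4.5,-6,15],"spin":0.48,"gripper":0},
  {"linear":[7,-9,15],"spin":0.6,"gripper":0},
  {"linear":[9.5,-12.5,15],"spin":0.72,"gripper":0},
  {"linear":[12,-16,15],"spin":0.84,"gripper":0},
  {"linear":[14.5,-19,15],"spin":0.96,"gripper":0},
  {"linear":[17,-22.5,15],"spin":1.08,"gripper":0},
  {"linear":[19,-26,15],"spin":1.2,"gripper":0},
])

```text
t: 0.98
tool_pos: [0.3113, 0.3306, 0.3811]
orientation: [[-0.624, -0.781, -0.0], [-0.781, 0.624, -0.0], [0.0, -0.0, -1.0]]
ft_force: [0.5, 0.6, -0.5]
grip_width: 0.0001
```

Call:
play_rows([
  {"linear":[2,-3,0],"spin":0.1,"gripper":0},
  {"linear":[4.5,-6.3,0],"spin":0.2,"gripper":0},
  {"linear":[7,-9.7,0],"spin":0.3,"gripper":0},
  {"linear":[9.5,-13,0],"spin":0.4,"gripper":0},
  {"linear":[12,-16.5,0],"spin":0.5,"gripper":0},
  {"linear":[14.5,-20,0],"spin":0.6,"gripper":0},
  {"linear":[17,-23.5,0],"spin":0.648,"gripper":0},
  {"linear":[19.5,-27,0],"spin":0.648,"gripper":0},
  {"linear":[21.7,-30.7,0],"spin":0.648,"gripper":0},
  {"linear":[21.7,-30.7,0],"spin":0.648,"gripper":0},
])

```text
t: 1.82
tool_pos: [0.5293, 0.021, 0.3801]
orientation: [[-0.035, -0.999, -0.001], [-0.999, 0.035, -0.001], [0.001, 0.001, -1.0]]
ft_force: [-0.4, 0.3, 0.3]
grip_width: 0.0001
```

```bash
python3 - <<'E'
from h import *
s=arm.sense();print(s['t'],s['tool_pos'],s['orientation'].round(3).tolist(),s['q'].round(2))
snap('wrist','w1')
E
```

```text
1.8167 [0.52930635 0.02101024 0.38005666] [[-0.035, -0.999, -0.001], [-0.999, 0.035, -0.001], [0.001, 0.001, -1.0]] [-0.08  0.3   0.36  1.63 -0.   -1.61]
```

View pics/w1.png

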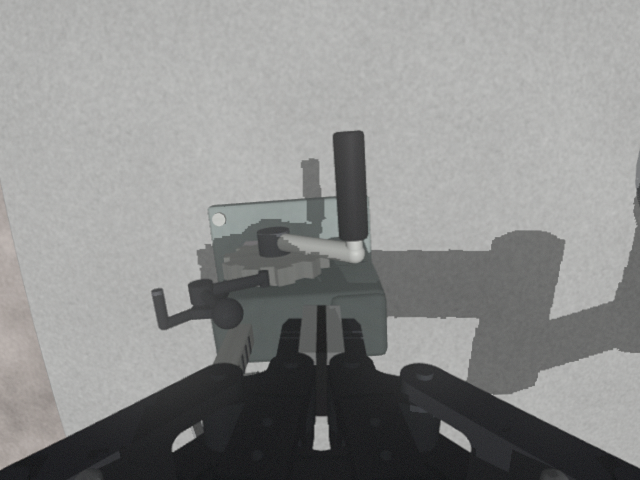

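```bash
python3 - <<'E'
from h import *
p,d,P=load('w1')
for u,v in [(228,313),(349,140),(351,185),(352,232),(356,252),(201,292),(275,232)]:
    print(u,v,np.round(world([u],[v],[d[v,u]],P)[0],4))
# handle points: dark pixels in region
v,u=np.mgrid[132:238,330:372]; X=world(u,v,d[v,u],P); m=(X[:,2]>.2)&(X[:,1]<.02); X=X[m]; print('handle',len(X),X.min(0),X.max(0))
for y in [-.05,-.03,-.01,.01]:
    k=abs(X[:,1]-y)<.004; print(y,X[k].min(0).round(4),X[k].max(0).round(4))
from scipy.optimize import least_squares
v,u=np.mgrid[300:328,214:243]; v=v.ravel();u=u.ravel();X=world(u,v,d[v,u],P); m=(np.hypot(u-228,v-313)<11); X=X[m]
r=least_squares(lambda c:np.linalg.norm(X-c,axis=1)-.010,[.59,.055,.282],loss='soft_l1',f_scale=.001); print('knob',r.x, np.abs(r.fun).mean())
E
```

```text
228 313 [0.5868 0.0548 0.2918]
349 140 [ 0.5081 -0.0432  0.2416]
351 185 [ 0.5073 -0.0135  0.2415]
352 232 [0.5072 0.0192 0.2416]
356 252 [0.5042 0.0351 0.2373]
201 292 [0.6154 0.0569 0.25  ]
275 232 [0.568  0.0315 0.1817]
handle 3092 [ 0.49534631 -0.04997602  0.22926473] [0.52666943 0.01997657 0.52379463]
-0.05 [ 0.4976 -0.05    0.2298] [ 0.5267 -0.046   0.5238]
-0.03 [ 0.4973 -0.034   0.2307] [ 0.5187 -0.026   0.2427]
-0.01 [ 0.4971 -0.014   0.2307] [ 0.5172 -0.006   0.2425]
0.01 [0.4953 0.006  0.2293] [0.5164 0.014  0.2427]
knob [0.58968364 0.05861301 0.28298195] 0.0018795985706759981
```

Call:
play_rows([
  {"linear":[0.1,3,-1],"spin":0,"gripper":0},
  {"linear":[0.3,6.5,-3],"spin":0,"gripper":0},
  {"linear":[0.3,6.5,-5],"spin":0,"gripper":0},
  {"linear":[0.3,6.5,-5],"spin":0,"gripper":0},
  {"linear":[0.3,6.5,-5],"spin":0,"gripper":0},
  {"linear":[0.3,6.5,-5],"spin":0,"gripper":0},
])

```text
t: 2.37
tool_pos: [0.5305, 0.0898, 0.3323]
orientation: [[-0.032, -0.999, 0.001], [-0.999, 0.032, -0.0], [0.0, -0.001, -1.0]]
ft_force: [-0.2, 0.0, 0.4]
grip_width: -0.0006
```

Call:
play_rows([
  {"linear":[1.1,-2,0],"spin":0,"gripper":0},
  {"linear":[2.2,-3.4,0],"spin":0,"gripper":0},
  {"linear":[2.2,-3.4,-2],"spin":0,"gripper":0},
  {"linear":[2.2,-3.4,-4],"spin":0,"gripper":0},
  {"linear":[2.2,-3.4,-5.7],"spin":0,"gripper":0},
  {"linear":[2.2,-3.4,-5.7],"spin":0,"gripper":0},
  {"linear":[2.2,-3.4,-5.7],"spin":0,"gripper":0},
])

```text
t: 2.95
tool_pos: [0.5525, 0.0554, 0.2752]
orientation: [[-0.033, -0.999, 0.0], [-0.999, 0.033, -0.0], [0.0, -0.0, -1.0]]
ft_force: [-0.1, -0.1, 0.0]
grip_width: -0.0002
```

```bash
python3 - <<'E'
from h import *
s=arm.sense();print(s['t'],s['tool_pos'],s['ft_force'].round(2))
p,d,P=snap('side','s2'); save('s2c',cv2.resize(p[80:300,220:400],None,fx=2.7,fy=2.7))
E
```

```text
2.95 [0.55249594 0.05541123 0.27520405] [-0.07 -0.09  0.  ]
```

View pics/s2c.png

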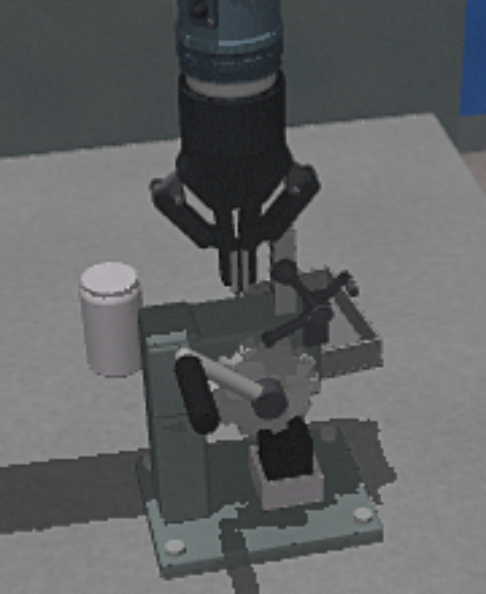

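The fingertips (235,285) are just left of the knob (285,272), at its height. I'll push +x now.

Call:
play_rows([
  {"linear":[1,0,0],"spin":0,"gripper":0},
  {"linear":[1.8,0,0],"spin":0,"gripper":0},
  {"linear":[2.6,0,0],"spin":0,"gripper":0},
  {"linear":[3.4,0,0],"spin":0,"gripper":0},
  {"linear":[4.2,0,0],"spin":0,"gripper":0},
  {"linear":[5,0,0],"spin":0,"gripper":0},
  {"linear":[5.8,0,0],"spin":0,"gripper":0},
  {"linear":[6.5,0,0],"spin":0,"gripper":0},
  {"linear":[6.5,0,0],"spin":0,"gripper":0},
  {"linear":[6.5,0,0],"spin":0,"gripper":0},
])

```text
t: 3.83
tool_pos: [0.6184, 0.056, 0.2754]
orientation: [[-0.032, -0.999, 0.002], [-0.999, 0.032, -0.0], [-0.0, -0.002, -1.0]]
ft_force: [0.8, 0.3, -0.6]
grip_width: -0.0
```

```bash
python3 - <<'E'
from h import *
s=arm.sense();print(s['t'],s['tool_pos'],s['ft_force'].round(2))
p,d,P=snap('side','s3'); save('s3c',cv2.resize(p[80:300,220:400],None,fx=2.7,fy=2.7))
E
```

```text
3.8333 [0.61837187 0.05602126 0.27536726] [ 0.85  0.34 -0.58]
```

View pics/s3c.png

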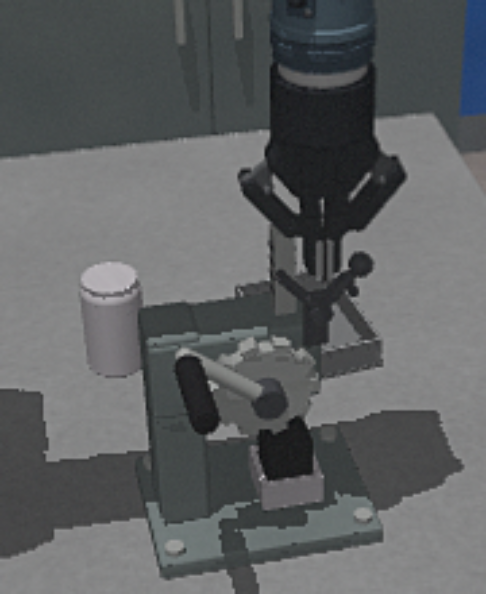

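Call:
play_rows([
  {"linear":[0,0,3],"spin":0,"gripper":0},
  {"linear":[0,0,5.5],"spin":0,"gripper":0},
  {"linear":[-2,-2,5.5],"spin":0,"gripper":0},
  {"linear":[-5,-4,5.5],"spin":0,"gripper":0.6},
  {"linear":[-8,-6,5.5],"spin":0,"gripper":0.6},
  {"linear":[-11.1,-7.3,5.5],"spin":0,"gripper":0.6},
  {"linear":[-11.1,-7.3,5.5],"spin":0,"gripper":0.6},
  {"linear":[-11.1,-7.3,4],"spin":0,"gripper":0.6},
  {"linear":[-11.1,-7.3,4],"spin":0,"gripper":0.6},
  {"linear":[-11.1,-7.3,4],"spin":0,"gripper":0.6},
])

```text
t: 4.72
tool_pos: [0.506, -0.0167, 0.3144]
orientation: [[-0.032, -1.0, -0.001], [-1.0, 0.032, 0.0], [-0.0, 0.001, -1.0]]
ft_force: [-0.0, -0.4, 1.0]
grip_width: 0.0512
```

```bash
python3 - <<'E'
from h import *
s=arm.sense();print(s['t'],s['tool_pos'],s['ft_force'].round(2))
p,d,P=snap('wrist','w4')
E
```

```text
4.7167 [ 0.5060061  -0.01671541  0.31435444] [-0.03 -0.38  0.96]
```

View pics/w4.png

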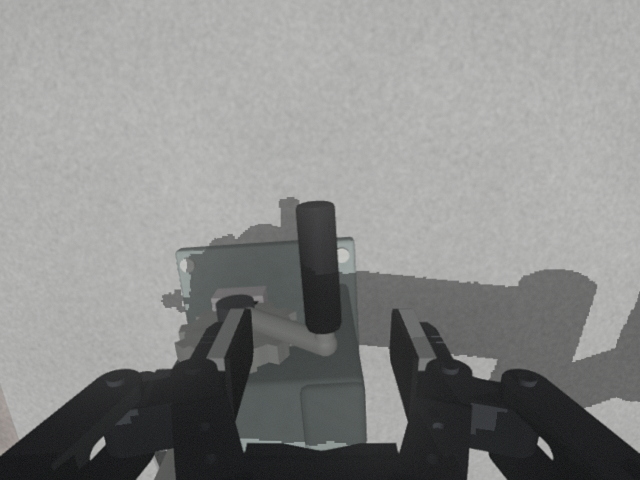

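```bash
python3 - <<'E'
from h import *
p,d,P=load('w4')
v,u=np.mgrid[206:325,290:345]; X=world(u,v,d[v,u],P); X=X[(X[:,2]>.2)&(X[:,2]<.26)]
print(X[:,1].min(),X[:,1].max())
for y in [-.04,-.02,0,.01]:
    k=abs(X[:,1]-y)<.004; print(y,np.percentile(X[k],[1,99],axis=0).round(4).tolist())
E
```

```text
-0.04891810844039409 0.032296366061712746
-0.04 [[0.4971, -0.0439, 0.2312], [0.5182, -0.0361, 0.242]]
-0.02 [[0.4964, -0.0239, 0.231], [0.5175, -0.0161, 0.2419]]
0 [[0.4956, -0.0039, 0.2306], [0.5167, 0.0038, 0.2418]]
0.01 [[0.4953, 0.0061, 0.2308], [0.5165, 0.0139, 0.242]]
```

Call:
play_rows([
  {"linear":[0.1,0,-2.5],"spin":0,"gripper":0.6},
  {"linear":[0.1,0,-5],"spin":0,"gripper":0.6},
  {"linear":[0.1,0,-7],"spin":0,"gripper":0.6},
  {"linear":[0.1,0,-9],"spin":0,"gripper":0.6},
  {"linear":[0.1,0,-10.5],"spin":0,"gripper":0.6},
  {"linear":[0.1,0,-10.5],"spin":0,"gripper":0.6},
  {"linear":[0.1,0,-10.5],"spin":0,"gripper":0.6},
])

```text
t: 5.35
tool_pos: [0.5075, -0.0166, 0.2093]
orientation: [[-0.031, -1.0, -0.001], [-1.0, 0.031, 0.0], [-0.0, 0.001, -1.0]]
ft_force: [-0.5, 0.1, 0.8]
grip_width: 0.0514
```

```bash
python3 - <<'E'
from h import *
s=arm.sense();print(s['t'],s['tool_pos'],s['ft_force'].round(2),s['ft_torque'].round(3))
E
```

```text
5.35 [ 0.50754124 -0.01662662  0.20934324] [-0.48  0.15  0.79] [ 0.042 -0.011 -0.003]
```

Call:
play_rows([
  {"linear":[0,0,0],"spin":0,"gripper":0},
  {"linear":[0,0,0],"spin":0,"gripper":0},
  {"linear":[0,0,0],"spin":0,"gripper":0},
  {"linear":[0,0,0],"spin":0,"gripper":0},
  {"linear":[0,0,0],"spin":0,"gripper":0},
  {"linear":[0,0,0],"spin":0,"gripper":0},
], squeeze=40)

```text
t: 5.85
tool_pos: [0.5079, -0.0169, 0.2108]
orientation: [[-0.031, -1.0, 0.002], [-1.0, 0.031, -0.0], [0.0, -0.002, -1.0]]
ft_force: [-2.5, -0.6, 6.6]
grip_width: 0.0212
```

```bash
python3 - <<'E'
from h import *
s=arm.sense();print(s['t'],s['tool_pos'],s['ft_force'].round(2),s['ft_torque'].round(3),s['grip_width'])
p0=s['tool_pos']
# arc: axle relative handle
a=.032; q0=-.04
for q in np.r_[q0,np.arange(.1,2.3,.1)]:
    d=.085*np.array([np.sin(q-.8)-np.sin(q0-.8),np.cos(q-.8)-np.cos(q0-.8)]); print(round(q,2),np.round([100*d[0]*np.cos(a),100*d[0]*np.sin(a),100*d[1]],2))
E
```

```text
5.85 [ 0.50787194 -0.01694294  0.21082671] [-2.48 -0.61  6.55] [0.043 0.682 0.394] 0.021158268027973094
-0.04 [0. 0. 0.]
0.1 [0.85 0.03 0.83]
0.2 [1.53 0.05 1.34]
0.3 [2.25 0.07 1.79]
0.4 [3.02 0.1  2.16]
0.5 [3.82 0.12 2.45]
0.6 [4.64 0.15 2.66]
0.7 [5.48 0.18 2.78]
0.8 [6.33 0.2  2.83]
0.9 [7.17 0.23 2.78]
1.0 [8.01 0.26 2.66]
1.1 [8.84 0.28 2.45]
1.2 [9.63 0.31 2.16]
1.3 [10.4   0.33  1.79]
1.4 [11.12  0.36  1.34]
1.5 [11.8   0.38  0.83]
1.6 [12.42  0.4   0.25]
1.7 [12.98  0.42 -0.39]
1.8 [13.48  0.43 -1.08]
1.9 [13.9   0.44 -1.82]
2.0 [14.24  0.46 -2.59]
2.1 [14.51  0.46 -3.4 ]
2.2 [14.7   0.47 -4.23]
```

Call:
play_rows([
  {"linear":[0,0,0.15],"spin":0,"gripper":0},
  {"linear":[0.4,0.01,0.57],"spin":0,"gripper":0},
  {"linear":[0.85,0.03,0.98],"spin":0,"gripper":0},
  {"linear":[1.18,0.04,1.25],"spin":0,"gripper":0},
  {"linear":[1.53,0.05,1.49],"spin":0,"gripper":0},
  {"linear":[1.89,0.06,1.73],"spin":0,"gripper":0},
  {"linear":[2.25,0.07,1.94],"spin":0,"gripper":0},
  {"linear":[2.25,0.07,1.94],"spin":0,"gripper":0},
  {"linear":[2.25,0.07,1.94],"spin":0,"gripper":0},
])

```text
t: 6.6
tool_pos: [0.5303, -0.0161, 0.2297]
orientation: [[-0.031, -1.0, 0.001], [-1.0, 0.031, 0.0], [-0.0, -0.001, -1.0]]
ft_force: [-5.3, -0.0, 4.2]
grip_width: 0.0211
```

```bash
cat > st.py <<'E'
from h import *
s=arm.sense(); a=.032; ax=np.array([.5695,.175])
f=s['ft_force']; p=s['tool_pos']; 
h=np.array([.5079,-.0169,.2108]); 
c=np.array([h[0]+.085*np.sin(.84)*np.cos(a), h[2]-.085*np.cos(.84)])
r=np.array([(p[0]-c[0])/np.cos(a),p[2]-c[1]]); th=np.arctan2(r[0],r[1]); q=th+.8
t=np.array([np.cos(th),-np.sin(th)]); rr=np.array([np.sin(th),np.cos(th)]); F=np.array([f[0]*np.cos(a)+f[1]*np.sin(a),f[2]])
print('t %.2f q %.3f R %.4f  Ftan(tool on handle) %.2f Frad %.2f'%(s['t'],q,np.hypot(*r),-F@t,-F@rr),p.round(4),f.round(2),s['ft_torque'].round(3))
E
python3 st.py
```

```text
t 6.60 q 0.305 R 0.0860  Ftan(tool on handle) 2.68 Frad -6.18 [ 0.5303 -0.0161  0.2297] [-5.3  -0.04  4.17] [0.015 0.899 0.403]
```

Call:
play_rows([
  {"linear":[0.33,0.01,0.31],"spin":0,"gripper":0},
  {"linear":[0.72,0.03,0.5],"spin":0,"gripper":0},
  {"linear":[1.12,0.04,0.66],"spin":0,"gripper":0},
  {"linear":[1.53,0.05,0.79],"spin":0,"gripper":0},
  {"linear":[1.94,0.06,0.9],"spin":0,"gripper":0},
  {"linear":[1.94,0.06,0.9],"spin":0,"gripper":0},
  {"linear":[1.94,0.06,0.9],"spin":0,"gripper":0},
])

```text
t: 7.18
tool_pos: [0.5508, -0.0154, 0.2383]
orientation: [[-0.031, -1.0, 0.002], [-1.0, 0.031, 0.0], [-0.001, -0.002, -1.0]]
ft_force: [-0.6, 1.4, 0.6]
grip_width: 0.0207
```

```bash
python3 st.py; python3 - <<'E'
from h import *
p,d,P=snap('side','s5'); save('s5c',cv2.resize(p[80:300,220:400],None,fx=2.7,fy=2.7))
E
```

```text
t 7.18 q 0.562 R 0.0867  Ftan(tool on handle) 0.37 Frad -0.68 [ 0.5508 -0.0154  0.2383] [-0.57  1.38  0.57] [0.183 0.08  0.333]
```

View pics/s5c.png

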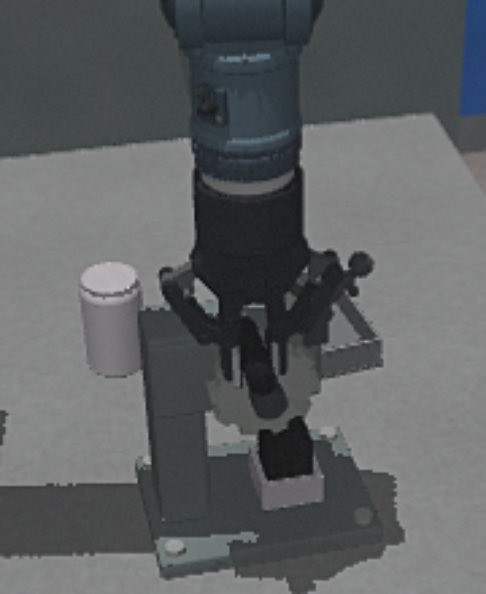

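```bash
python3 - <<'E'
import numpy as np
R=8.6
for q in np.arange(.56,2.2,.05):
    f=lambda q:np.array([R*np.sin(q-.8),R*np.cos(q-.8)])
    print(round(q,2),(f(q)-f(.56)).round(2), end='; ')
E
```

```text
0.56 [0. 0.]; 0.61 [0.42 0.09]; 0.66 [0.84 0.16]; 0.71 [1.27 0.21]; 0.76 [1.7  0.24]; 0.81 [2.13 0.25]; 0.86 [2.56 0.23]; 0.91 [2.99 0.19]; 0.96 [3.41 0.14]; 1.01 [3.84 0.06]; 1.06 [ 4.26 -0.04]; 1.11 [ 4.67 -0.16]; 1.16 [ 5.07 -0.3 ]; 1.21 [ 5.47 -0.47]; 1.26 [ 5.86 -0.65]; 1.31 [ 6.24 -0.85]; 1.36 [ 6.61 -1.07]; 1.41 [ 6.97 -1.3 ]; 1.46 [ 7.32 -1.56]; 1.51 [ 7.65 -1.83]; 1.56 [ 7.97 -2.12]; 1.61 [ 8.27 -2.42]; 1.66 [ 8.56 -2.74]; 1.71 [ 8.83 -3.08]; 1.76 [ 9.09 -3.42]; 1.81 [ 9.33 -3.78]; 1.86 [ 9.55 -4.15]; 1.91 [ 9.75 -4.53]; 1.96 [ 9.93 -4.92]; 2.01 [10.09 -5.32]; 2.06 [10.23 -5.72]; 2.11 [10.35 -6.14]; 2.16 [10.45 -6.55];
```

Call:
play_rows([
  {"linear":[0.28,0.01,0.06],"spin":0,"gripper":0},
  {"linear":[0.56,0.02,0.11],"spin":0,"gripper":0},
  {"linear":[0.85,0.03,0.15],"spin":0,"gripper":0},
])

```text
t: 7.48
tool_pos: [0.5576, -0.0152, 0.2398]
orientation: [[-0.031, -1.0, -0.0], [-1.0, 0.031, 0.0], [-0.0, 0.0, -1.0]]
ft_force: [-4.6, 0.8, 3.9]
grip_width: 0.0212
```

```bash
python3 st.py
```

```text
t 7.48 q 0.643 R 0.0868  Ftan(tool on handle) 3.90 Frad -4.61 [ 0.5576 -0.0152  0.2398] [-4.6   0.75  3.95] [0.234 0.891 0.356]
```

Call:
play_rows([
  {"linear":[0.28,0.01,0.07],"spin":0,"gripper":0},
  {"linear":[0.57,0.02,0.1],"spin":0,"gripper":0},
  {"linear":[0.86,0.03,0.12],"spin":0,"gripper":0},
])

```text
t: 7.73
tool_pos: [0.5669, -0.0149, 0.2409]
orientation: [[-0.031, -1.0, 0.001], [-1.0, 0.031, 0.0], [-0.0, -0.001, -1.0]]
ft_force: [-3.7, 1.2, 3.8]
grip_width: 0.021
```

```bash
python3 st.py
```

```text
t 7.73 q 0.751 R 0.0869  Ftan(tool on handle) 3.46 Frad -4.01 [ 0.5669 -0.0149  0.2409] [-3.69  1.19  3.84] [0.323 0.846 0.417]
```

Call:
play_rows([
  {"linear":[0.28,0.01,0.04],"spin":0,"gripper":0},
  {"linear":[0.57,0.02,0.04],"spin":0,"gripper":0},
  {"linear":[0.86,0.03,0.04],"spin":0,"gripper":0},
])

```text
t: 7.98
tool_pos: [0.5757, -0.0145, 0.2411]
orientation: [[-0.031, -1.0, 0.001], [-1.0, 0.031, 0.0], [-0.0, -0.001, -1.0]]
ft_force: [-4.4, 2.0, 4.0]
grip_width: 0.0209
```

```bash
python3 st.py
```

```text
t 7.98 q 0.852 R 0.0871  Ftan(tool on handle) 4.50 Frad -3.74 [ 0.5757 -0.0145  0.2411] [-4.37  1.99  3.97] [0.403 0.719 0.401]
```

Call:
play_rows([
  {"linear":[0.28,0,-0.01],"spin":0,"gripper":0},
  {"linear":[0.57,0,-0.03],"spin":0,"gripper":0},
  {"linear":[0.85,0,-0.06],"spin":0,"gripper":0},
])

```text
t: 8.23
tool_pos: [0.5842, -0.0143, 0.2404]
orientation: [[-0.031, -1.0, 0.001], [-1.0, 0.031, 0.001], [-0.001, -0.001, -1.0]]
ft_force: [-3.5, 4.2, 3.9]
grip_width: 0.0212
```

```bash
python3 st.py
```

```text
t 8.23 q 0.950 R 0.0873  Ftan(tool on handle) 3.91 Frad -3.35 [ 0.5842 -0.0143  0.2404] [-3.5   4.16  3.89] [0.784 0.671 0.438]
```

Call:
play_rows([
  {"linear":[0.28,0.03,-0.04],"spin":0,"gripper":0},
  {"linear":[0.57,0.05,-0.09],"spin":0,"gripper":0},
  {"linear":[0.84,0.07,-0.15],"spin":0,"gripper":0},
])

```text
t: 8.48
tool_pos: [0.5926, -0.014, 0.2388]
orientation: [[-0.032, -1.0, 0.001], [-1.0, 0.032, 0.0], [-0.0, -0.001, -1.0]]
ft_force: [-3.2, 2.8, 4.9]
grip_width: 0.0214
```

```bash
python3 st.py
```

```text
t 8.48 q 1.048 R 0.0874  Ftan(tool on handle) 4.23 Frad -3.96 [ 0.5926 -0.014   0.2388] [-3.22  2.75  4.87] [0.512 0.587 0.367]
```

Next 1.06→1.16.

Call:
play_rows([
  {"linear":[0.27,0.02,-0.05],"spin":0,"gripper":0},
  {"linear":[0.54,0.04,-0.13],"spin":0,"gripper":0},
  {"linear":[0.81,0.06,-0.22],"spin":0,"gripper":0},
])

```text
t: 8.73
tool_pos: [0.6006, -0.0137, 0.2365]
orientation: [[-0.032, -0.999, 0.0], [-0.999, 0.032, -0.001], [0.001, -0.0, -1.0]]
ft_force: [-3.2, 1.4, 3.7]
grip_width: 0.0213
```

```bash
python3 st.py
```

```text
t 8.73 q 1.143 R 0.0875  Ftan(tool on handle) 4.26 Frad -2.45 [ 0.6006 -0.0137  0.2365] [-3.23  1.38  3.74] [0.259 0.495 0.453]
```

Call:
play_rows([
  {"linear":[0.27,0.02,-0.1],"spin":0,"gripper":0},
  {"linear":[0.53,0.03,-0.21],"spin":0,"gripper":0},
  {"linear":[0.79,0.04,-0.34],"spin":0,"gripper":0},
])

```text
t: 8.98
tool_pos: [0.6086, -0.0134, 0.2332]
orientation: [[-0.032, -0.999, 0.001], [-0.999, 0.032, -0.001], [0.001, -0.001, -1.0]]
ft_force: [-1.6, 0.4, 4.4]
grip_width: 0.021
```

```bash
python3 st.py
```

```text
t 8.98 q 1.242 R 0.0876  Ftan(tool on handle) 3.27 Frad -3.29 [ 0.6086 -0.0134  0.2332] [-1.56  0.41  4.37] [0.214 0.372 0.4  ]
```

1.26→1.36.

Call:
play_rows([
  {"linear":[0.25,0.01,-0.12],"spin":0,"gripper":0},
  {"linear":[0.5,0.02,-0.26],"spin":0,"gripper":0},
  {"linear":[0.75,0.03,-0.4],"spin":0,"gripper":0},
])

```text
t: 9.23
tool_pos: [0.6161, -0.0131, 0.2292]
orientation: [[-0.032, -0.999, 0.001], [-0.999, 0.032, -0.001], [0.001, -0.001, -1.0]]
ft_force: [-1.2, -0.2, 4.7]
grip_width: 0.0213
```

```bash
python3 st.py
```

```text
t 9.23 q 1.340 R 0.0876  Ftan(tool on handle) 3.45 Frad -3.41 [ 0.6161 -0.0131  0.2292] [-1.2 -0.2  4.7] [-0.047  0.299  0.371]
```

1.36→1.46.

Call:
play_rows([
  {"linear":[0.25,0.01,-0.14],"spin":0,"gripper":0},
  {"linear":[0.49,0.01,-0.29],"spin":0,"gripper":0},
  {"linear":[0.73,0.02,-0.47],"spin":0,"gripper":0},
])

```text
t: 9.48
tool_pos: [0.6234, -0.0128, 0.2244]
orientation: [[-0.032, -0.999, 0.001], [-0.999, 0.032, -0.001], [0.001, -0.001, -1.0]]
ft_force: [-1.2, -0.3, 3.9]
grip_width: 0.0207
```

```bash
python3 st.py; python3 - <<'E'
from h import *
p,d,P=snap('side','s6'); save('s6c',cv2.resize(p[80:300,220:400],None,fx=2.7,fy=2.7))
E
```

```text
t 9.48 q 1.438 R 0.0876  Ftan(tool on handle) 3.32 Frad -2.41 [ 0.6234 -0.0128  0.2244] [-1.22 -0.31  3.91] [-0.014  0.142  0.379]
```

View pics/s6c.png

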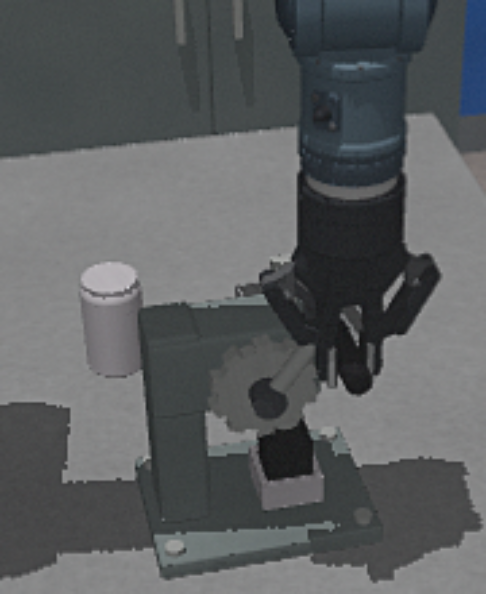

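The crank has moved over to the right (handle at 357,378). The foot is still hidden and the force shows no contact yet. Next 1.46→1.56.

Call:
play_rows([
  {"linear":[0.22,0.01,-0.17],"spin":0,"gripper":0},
  {"linear":[0.44,0.02,-0.35],"spin":0,"gripper":0},
  {"linear":[0.65,0.02,-0.54],"spin":0,"gripper":0},
])

```text
t: 9.78
tool_pos: [0.6298, -0.0125, 0.2191]
orientation: [[-0.032, -0.999, 0.001], [-0.999, 0.032, -0.0], [0.0, -0.001, -1.0]]
ft_force: [-1.2, -1.4, 5.4]
grip_width: 0.0209
```

```bash
python3 st.py
```

```text
t 9.78 q 1.534 R 0.0876  Ftan(tool on handle) 4.52 Frad -3.22 [ 0.6298 -0.0125  0.2191] [-1.15 -1.42  5.42] [-0.182  0.144  0.336]
```

Call:
play_rows([
  {"linear":[0.15,0,-0.14],"spin":0,"gripper":0},
  {"linear":[0.3,0.01,-0.29],"spin":0,"gripper":0},
])

```text
t: 9.95
tool_pos: [0.6327, -0.0124, 0.2163]
orientation: [[-0.032, -0.999, 0.001], [-0.999, 0.032, -0.0], [0.0, -0.001, -1.0]]
ft_force: [-1.2, -1.0, 5.5]
grip_width: 0.0211
```

```bash
python3 st.py
```

```text
t 9.95 q 1.580 R 0.0876  Ftan(tool on handle) 4.73 Frad -3.02 [ 0.6327 -0.0124  0.2163] [-1.21 -1.04  5.47] [-0.232  0.321  0.387]
```

Call:
play_rows([
  {"linear":[0.14,0,-0.16],"spin":0,"gripper":0},
  {"linear":[0.28,0.01,-0.32],"spin":0,"gripper":0},
])

```text
t: 10.12
tool_pos: [0.6355, -0.0123, 0.2134]
orientation: [[-0.032, -0.999, 0.001], [-0.999, 0.032, -0.001], [0.0, -0.001, -1.0]]
ft_force: [-1.9, -1.8, 7.8]
grip_width: 0.0213
```

```bash
python3 st.py
```

```text
t 10.12 q 1.626 R 0.0875  Ftan(tool on handle) 7.04 Frad -3.83 [ 0.6355 -0.0123  0.2134] [-1.9  -1.76  7.77] [-0.238  0.365  0.374]
```

Call:
play_rows([
  {"linear":[0.11,0,-0.14],"spin":0,"gripper":0},
  {"linear":[0.21,0.01,-0.28],"spin":0,"gripper":0},
])

```text
t: 10.28
tool_pos: [0.6377, -0.0123, 0.2109]
orientation: [[-0.032, -0.999, 0.001], [-0.999, 0.032, -0.001], [0.001, -0.001, -1.0]]
ft_force: [-1.6, -1.0, 9.2]
grip_width: 0.0209
```

```bash
python3 st.py
```

```text
t 10.28 q 1.664 R 0.0875  Ftan(tool on handle) 8.11 Frad -4.72 [ 0.6377 -0.0123  0.2109] [-1.64 -1.    9.23] [-0.185  0.379  0.375]
```

Call:
play_rows([
  {"linear":[0,0,0],"spin":0,"gripper":0},
  {"linear":[0,0,0],"spin":0,"gripper":0},
  {"linear":[0,0,0],"spin":0,"gripper":0},
])

```text
t: 10.53
tool_pos: [0.6378, -0.0122, 0.2107]
orientation: [[-0.032, -0.999, 0.001], [-0.999, 0.032, -0.001], [0.0, -0.001, -1.0]]
ft_force: [-1.1, -1.3, 7.4]
grip_width: 0.0209
```

```bash
python3 st.py; python3 - <<'E'
from h import *
p,d,P=snap('scene','c7'); save('c7c',cv2.resize(p[100:300,270:410],None,fx=3,fy=3,interpolation=cv2.INTER_CUBIC))
E
```

```text
t 10.53 q 1.667 R 0.0875  Ftan(tool on handle) 6.37 Frad -3.97 [ 0.6378 -0.0122  0.2107] [-1.06 -1.31  7.43] [-0.203  0.121  0.372]
```

View pics/c7c.png

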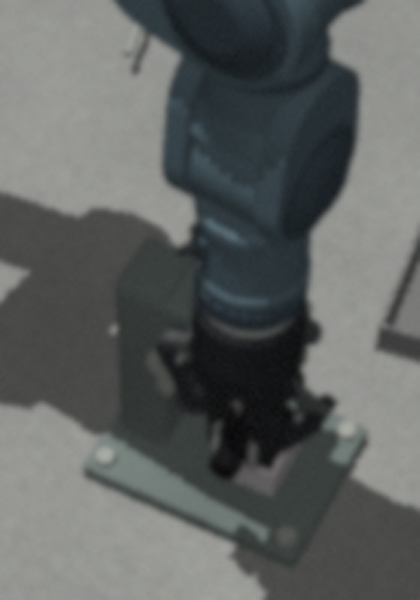

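Call:
play_rows([
  {"linear":[0.1,0,-0.13],"spin":0,"gripper":0},
  {"linear":[0.2,0.01,-0.24],"spin":0,"gripper":0},
])

```text
t: 10.75
tool_pos: [0.6395, -0.0122, 0.2087]
orientation: [[-0.032, -0.999, 0.001], [-0.999, 0.032, -0.001], [0.001, -0.001, -1.0]]
ft_force: [-2.2, -1.2, 9.0]
grip_width: 0.0213
```

```bash
python3 st.py
```

```text
t 10.75 q 1.697 R 0.0875  Ftan(tool on handle) 8.47 Frad -3.90 [ 0.6395 -0.0122  0.2087] [-2.2  -1.22  9.05] [-0.212  0.496  0.364]
```

Call:
play_rows([
  {"linear":[0,0,0],"spin":0,"gripper":0},
  {"linear":[-0.05,0,0.06],"spin":0,"gripper":0},
  {"linear":[-0.05,0,0.06],"spin":0,"gripper":0},
  {"linear":[-0.05,0,0.06],"spin":0,"gripper":0},
])

```text
t: 11.08
tool_pos: [0.6396, -0.0122, 0.2086]
orientation: [[-0.032, -0.999, 0.002], [-0.999, 0.032, -0.0], [0.0, -0.002, -1.0]]
ft_force: [2.3, -1.6, 4.3]
grip_width: 0.0211
```

```bash
python3 st.py
```

```text
t 11.08 q 1.698 R 0.0875  Ftan(tool on handle) 1.98 Frad -4.46 [ 0.6396 -0.0122  0.2086] [ 2.31 -1.56  4.32] [-0.3   -0.391  0.349]
```

Call:
play_rows([
  {"linear":[0,0,0],"spin":0,"gripper":0.3},
  {"linear":[0,0,0],"spin":0,"gripper":0.5},
  {"linear":[0,0,0],"spin":0,"gripper":0.6},
  {"linear":[0,0,0],"spin":0,"gripper":0.6},
  {"linear":[0,0,0],"spin":0,"gripper":0.6},
], squeeze=20)

```text
t: 11.5
tool_pos: [0.6382, -0.0117, 0.2076]
orientation: [[-0.032, -0.999, -0.002], [-0.999, 0.032, 0.0], [-0.0, 0.002, -1.0]]
ft_force: [-0.1, -0.4, 0.3]
grip_width: 0.051
```

```bash
python3 st.py
```

```text
t 11.50 q 1.697 R 0.0858  Ftan(tool on handle) 0.32 Frad -0.06 [ 0.6382 -0.0117  0.2076] [-0.14 -0.37  0.29] [-0.011 -0.05   0.014]
```

Released and free. I'll retreat up and toward −y/−x, then check.

Call:
play_rows([
  {"linear":[0,0,2.5],"spin":0,"gripper":0.6},
  {"linear":[0,0,5.5],"spin":0,"gripper":0.6},
  {"linear":[0,0,9],"spin":0,"gripper":0.6},
  {"linear":[0,0,12],"spin":0,"gripper":0.6},
  {"linear":[-2,-3,14],"spin":0,"gripper":0.6},
  {"linear":[-4,-7,14],"spin":0,"gripper":0.6},
  {"linear":[-6,-10,14],"spin":0,"gripper":0.6},
  {"linear":[-8,-14,14],"spin":0,"gripper":0.6},
  {"linear":[-10,-17,14],"spin":0,"gripper":0.6},
  {"linear":[-10,-17,14],"spin":0,"gripper":0.6},
])

```text
t: 12.33
tool_pos: [0.5354, -0.1873, 0.3487]
orientation: [[-0.039, -0.999, -0.002], [-0.999, 0.039, -0.003], [0.003, 0.002, -1.0]]
ft_force: [1.0, 0.6, 0.4]
grip_width: 0.051
```

```bash
python3 - <<'E'
from h import *
s=arm.sense();print(s['t'],s['tool_pos'],s['ft_force'].round(2))
a=snap('side','s8')[0];b=snap('wrist','w8')[0];c=snap('scene','c8')[0]
save('m8',np.hstack([cv2.resize(a[155:300,250:380],None,fx=3,fy=3,interpolation=cv2.INTER_CUBIC),cv2.resize(c[165:310,280:410],None,fx=3,fy=3,interpolation=cv2.INTER_CUBIC)]))
E
```

```text
12.3333 [ 0.53539344 -0.1872508   0.34865588] [1.04 0.55 0.4 ]
```

View pics/m8.png

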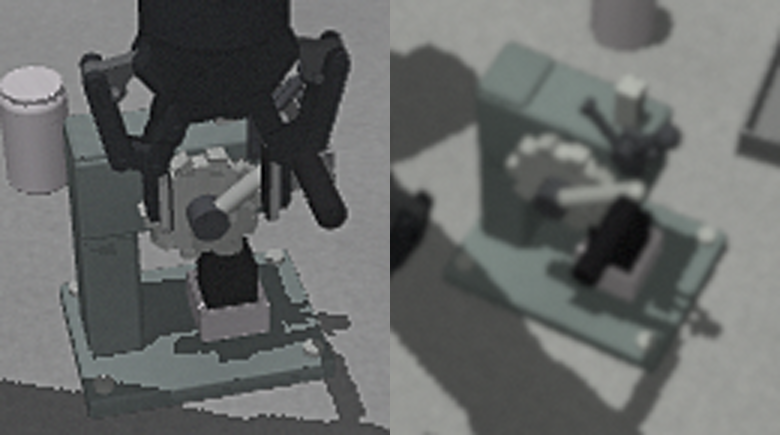

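View pics/w8.png

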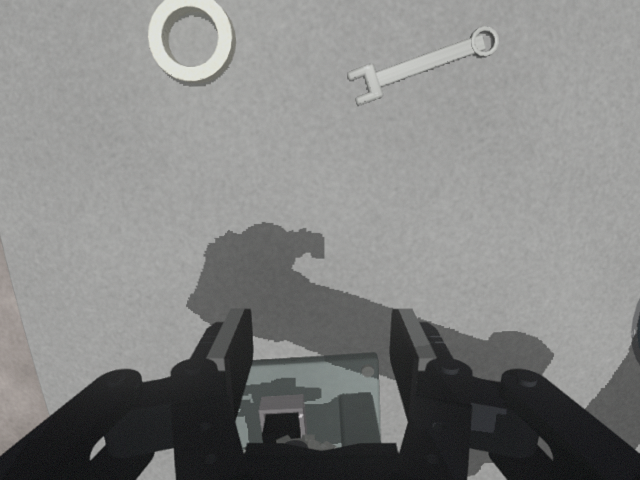

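The handle has stayed down on the right, the pawl is thrown over (knob at 665,135 in the scene half) and the roll and wrench are undisturbed. Next I'll check the handle angle and the part height from depth.

```bash
python3 - <<'E'
from h import *
p,d,P=load('c8')
X=lambda u,v:world([u],[v],[d[v,u]],P)[0].round(4)
for m in [(630,82),(665,135),(640,188),(628,205),(600,270)]:
    u=round(280+(m[0]-390)/3);v=round(165+m[1]/3); print('scene',m,X(u,v))
for n in ['s8','s2','side0','c8','scene0']:
    p,d,P=load(n); v,u=np.mgrid[150:300,250:420]; v=v.ravel();u=u.ravel(); Y=world(u,v,d[v,u],P); c=p[v,u].max(1)
    T=press_T(.569,.1025,.032); L=(Y-T[:3,3])@T[:3,:3]
    k=(abs(L[:,0]-.029)<.024)&(abs(L[:,1])<.024)&(L[:,2]>.045)&(L[:,2]<.125)
    print(n,k.sum(),np.percentile(L[k,2],[50,90,95,98,100]).round(4) if k.any() else '', 'ramtop',L[(abs(L[:,0]-.029)<.008)&(abs(L[:,1])<.008)&(L[:,2]>.22)&(L[:,2]<.30),2].max(initial=0))
    h=L[(c<40)&(L[:,1]<-.085)&(L[:,1]>-.15)&(L[:,2]>.17)&(L[:,2]<.26)&(abs(L[:,0])<.1)]
    if n in('c8','scene0') and len(h): print(' handle med',np.median(h,0),np.percentile(h[:,2],95))
E
```

```text
scene (630, 82) [0.5969 0.1085 0.2596]
scene (665, 135) [0.6512 0.0567 0.2863]
scene (640, 188) [0.6413 0.0408 0.2343]
scene (628, 205) [0.6408 0.0228 0.2369]
scene (600, 270) [ 0.6483 -0.0313  0.2269]
s8 430 [0.0713 0.0888 0.0931 0.0983 0.1063] ramtop 0.22028497813034295
s2 419 [0.0707 0.0848 0.0856 0.0867 0.0888] ramtop 0.29254003761288616
side0 422 [0.0713 0.0848 0.0856 0.0861 0.0882] ramtop 0.293060914278081
c8 184 [0.0692 0.086  0.0881 0.0901 0.0932] ramtop 0.2602567949505651
 handle med [ 0.06946834 -0.11856577  0.23624036] 0.24035598004551692
scene0 378 [0.0743 0.0865 0.088  0.0892 0.0923] ramtop 0.29571975200616957
 handle med [-0.06208878 -0.12143974  0.23856335] 0.24269235377631063
```

Call:
play_rows([
  {"linear":[0,0,0],"spin":0,"gripper":0.6},
  {"linear":[0,0,0],"spin":0,"gripper":0.6},
  {"linear":[0,0,0],"spin":0,"gripper":0.6},
])

```text
t: 12.73
tool_pos: [0.5394, -0.1807, 0.3481]
orientation: [[-0.029, -1.0, -0.0], [-1.0, 0.029, 0.0], [-0.0, 0.0, -1.0]]
ft_force: [0.5, -0.0, -0.1]
grip_width: 0.0513
```

```bash
python3 -c "
from bench import arm
print(arm.hand_in())"
```

```text
the job is handed in; nothing more can be done
None
```

I tipped the pawl over with the shut fingers, then gripped the crank handle and wound the wheel back in small force-checked steps. I stopped at a wheel value of about 1.70, released the handle and moved the arm clear. The job was handed in at about 12.7 s.

**Foot force:** my estimates range from about 19 to 25 N; nothing measured it directly at the foot.
- **From the handle force:** it rose from about 3.7 N running free to about 8.5 N, which is roughly 20 N at the foot.
- **From the wheel angle:** contact at about 1.535 and a stop at 1.70 give roughly 19 N.
- **From depth:** the part's top measured about 85 mm high, so contact came slightly earlier and the force could be nearer 25 N.

**Ram travel:** the ram top came down about 35 mm, which agrees with the wheel value.

**Last checks:** the final pictures show the pawl over, the crank still where I left it, and the can, roll, wrench and tray undisturbed. The arm was touching nothing. The foot itself stayed hidden behind the wheel and part, so I never saw it compressed.

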